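Ready the rooftop grill: ash tray, exhaust fan, starter

ROBOT

A 6-joint arm with a two-finger parallel gripper is mounted at the origin on the work surface. World frame = base frame: x ahead of the robot, y to its left, z up, the work surface at z = 0. Lengths are in m, angles in rad, forces in N, time in s.
With the tool pointing down it reaches from about 0.35 to 1 m from the base axis. Payload 7.1 kg.
Tool frame: the origin (TCP) lies at the very end of the fingers, on their centre line; the grasp point (between the pads) lies 19 mm behind it; z points along the fingers, y is the line along which they close (so a half turn about z gives the same grasp; the last joint's range is limited). The gripper opens to 85 mm and grips with 20 to 120 N. Pads are 22 mm wide; open, the fingers measure 114 mm over their backs; the gripper's body (76 mm by 85 mm) begins 54 mm behind the grasp point. The pads swing forward as they close: fully open they stand 13 mm farther back than shut.
Start: joints at [-1.15, 0.423, 1.63, -0, 1.089, -0.019], TCP at [0.266, -0.565, 0.231] pointing down, gripper open.
Joint ranges: [-3, 3], [-0.9, 2.11], [0.09, 2.58], [-1.31, 4.45], [0.11, 2.69], [-2.54, 2.54]. Speed limits (rad/s): [2.39, 2.39, 3.01, 3.14, 3.14, 3.14].

INTERFACE

Orientations are given as a 3x3 rotation matrix whose columns are the frame's x, y, z axes.
In Python, from plant import bot gives the robot as it stands.
- The arm moves only by the tool apply_moves, never from a script. Its argument "rows" is a list of rows, each a list of 4 numbers: the shift along the tool's x, y, z normalised to -1 to 1, where 1 is 3 cm, then the turn about the tool's z normalised to -1 to 1, where 1 is 6 degrees. In form: [[dx, dy, dz, roll], ...]. A call has exactly 8 rows; each row shifts and turns the commanded pose from where the row before left it, along the tool's axes as they then stand; what a row does not reach is not made up. A row lasts 1/12 s, in which the tool goes at most 41.7 mm and 7.16 degrees, less where a joint would pass 70% of its speed; a pose out of reach is approached as far as the arm can. A call with a number of a shift or a turn outside -1 to 1 is refused whole. A call with a gripper value outside its range is refused whole. "jaw" is the opening, from 0 (shut) to 1 (fully open), set as the call begins (left out, the last holds). The fingers move at their own pace and stop on an object; the grip force is fixed at half the most. Time passes only in rows, so rows that do not move let the fingers close, or fill a call up. It gives the time, the measured TCP pose, the force, the opening and the grip force at its end, in the units of the state.
- bot.get_state(): the state, without advancing time (a new reading comes with each control period).
- bot.capture(name): name is "scene" or "top"; returns a dict with "img" (420x560x3 uint8, red, green, blue), "K" (3x3 intrinsics, pixels), "position" and "orientation" of the camera in the world. Camera axes: x right, y up, looking along -z (the intrinsics and any distortion apply to the point x, -y, -z); pixel columns grow to the right and rows downward; lengths in m; the calibration is good to about 2 mm. A picture is of the moment at which its call begins. There is no depth.
- bot.job_done(): hands the job in; it is judged then, once.
The state is a dict: "time": time; "qpos": joint angles; "joint_vel": joint speeds; "joint_efforts": joint torques, N m; "eef_pos": TCP position; "ee_rot": TCP orientation; "contact_force": force on the tool from outside, world axes, zero at the start; "wrist_torque": the same for the moment, N m; "finger_gap": finger opening in m; "grasp_force": force on a finger pad.
Only numpy, scipy, OpenCV 4.12 (cv2) and the standard library are available. Lean on these libraries where they do the work, as an engineer would, in place of code of your own. Each camera call takes 0.05 s, during which the arm holds its last target. There are 200 camera calls.

TASK

Get the charcoal grill going: push the ash tray fully home, then press the raised end of the green rocker down to switch on the exhaust fan, and only then press the red starter button all the way in, keep it in for a good second and let it spring back out. Only push and press with the fingertips: do not pull the tray out, leave the white lamp rocker off, and do not lift or move the plates, rack, thermometer, tongs or glass dish.

Things in the scene. Friction and masses are not known exactly. Their poses are not given: they have to be found in the camera images.
- grill: Fixed steel charcoal grill, 560 wide (y), 460 deep (x), 160 high. Origin on the counter under the middle of its front edge; x points from the front into the grill, y left, z up. Control deck: front 120 mm, 105 high at the front, rising at 0.12 rad; then the firebox wall, 160 high. On it, 50 behind the front edge: green rocker y = +110, white rocker y = +30, red button y = -90.
- tray_handle (a point): Middle of the ash tray's handle: a level dark bar 12 mm thick, 140 long (along the grill's y), 52 above the counter, its axis 35 in front of the tray's front plate (340 wide, 13 to 91 above the counter). Moves with the tray; at x = -47 in the grill's frame when home. Push it along the grill's +x.
- ash_tray (a joint): How far the ash tray stands out of the grill's front, m: 0 is fully home against its stop, about 0.03 to 0.07 at the start. Slides with about 3 N friction and stays where it is left.
- fan_press (a point): Where to press the green exhaust-fan rocker: on top of its raised rear end (away from the robot), 20 mm behind its pivot; moves with the rocker. A 56 x 30 mm paddle, long side along the grill's x, in a black 72 x 46 surround. Off, it slopes 0.32 rad up to the rear; pressed on, this point sinks about 8 mm.
- fan_rocker (a joint): Green rocker, rad: 0 off, 0.4 on. Moves stiffly (about 4 N at its end) and stays where it is left, so press it down to its stop.
- lamp_press (a point): The same point on the white lamp rocker, which is built alike and is to be left off.
- lamp_rocker (a joint): White rocker, rad: 0 off, 0.4 on.
- starter_top (a point): Centre of the top of the red starter button, 32 mm across, in a steel housing; the button's axis leans with the deck (0.12 rad from vertical, towards the robot). Moves with the button.
- starter (a joint): Red button travel, m: 0 out, 0.007 all the way in (about 6 N); it springs back out when let go.
- rack: Wooden plate rack, 180 x 120 x 118 mm, loose, origin at the middle of its underside. Bystander.
- plate0: White plate 180 mm across, 10 mm thick, upright in the rack; origin at its centre, own y is its axis. Bystander.
- plate1: Blue plate, same size, in the rack's middle slot. Bystander.
- plate2: White plate, same size, in the rack's third slot. Bystander.
- thermometer: Stainless dial thermometer on a foot 45 x 55 mm, 70 high, standing on the counter; origin under its foot. Bystander.
- tongs: Orange plastic salad tongs lying on the counter, 230 long (own x), 75 wide, 30 high; origin at mid length on the counter. Bystander.
- dish: Empty round glass dish, 184 mm across, 65 high; origin under its centre. Bystander.
- dish_lid: Its loose glass lid, 188 mm across, with a knob up to 28 mm above the lid's underside; origin at the centre of its underside. Bystander.

How it is judged:
By the outcome, as a careful person would: the job done as asked, in the order asked, and still so for the second after the job is handed in, with the robot touching nothing.
It also fails if it takes over 45 s, if anything falls off the work surface, if the arm or the gripper's body presses on something with over 40 N, if the wrist force passes 120 N, or if a joint passes its speed limit or range.

## Working session

There is one attempt and no reset: what is moved stays moved. The work goes in short steps, Python scripts to look and compute and a tool call to move; the robot and the scene stay as the last step left them, time stands still between calls to the robot, and variables do not carry over. Pictures are saved under pics/ and viewed, at most 10 in all, crops included, and the job is handed in when it is done.

Besides the shell and the picture viewer there is one more tool, called after "Request:" by a JSON object that holds its "op" and its "data", one argument or row to a line. apply_moves: Moves the arm, as the interface text tells. Its arguments: {"type":"object","properties":{"rows":{"type":"array"},"jaw":{"type":"number"}},"required":["rows"]}

```bash
mkdir -p pics; python3 - <<'E'
from plant import bot
import cv2,numpy as np,pickle
s=bot.get_state();print(s['time'],s['eef_pos'],np.round(s['ee_rot'],3),s['contact_force'])
d={}
for n in("scene","top"):
    c=bot.capture(n);d[n]=c;cv2.imwrite(f"pics/{n}0.png",c['img'][...,::-1]);print(n,c['K'],c['position'],np.round(c['orientation'],3),[k for k in c])
pickle.dump(d,open("d0.pkl","wb"))
E
```

```text
0.0 [ 0.26590646 -0.56499695  0.23052965] [[ 0.905  0.426 -0.001]
 [ 0.426 -0.905  0.001]
 [ 0.    -0.002 -1.   ]] [ 0.1721221  -0.1991575  -0.31128852]
scene [[443.58207328   0.         272.59566793]
 [  0.         443.58207328 211.30532435]
 [  0.           0.           1.        ]] [ 1.45148848 -0.18899342  0.78889662] [[ 0.226 -0.538  0.812]
 [ 0.974  0.13  -0.185]
 [-0.006  0.833  0.554]] ['img', 'K', 'position', 'orientation']
top [[477.68050043   0.         283.8434508 ]
 [  0.         477.68050043 212.96301954]
 [  0.           0.           1.        ]] [0.26589146 0.02552502 1.69683666] [[ 0.027  0.989 -0.143]
 [-1.     0.026 -0.004]
 [-0.001  0.143  0.99 ]] ['img', 'K', 'position', 'orientation']
```

View pics/scene0.png

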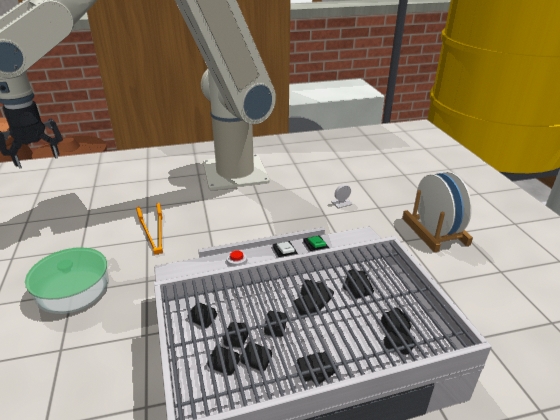

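View pics/top0.png

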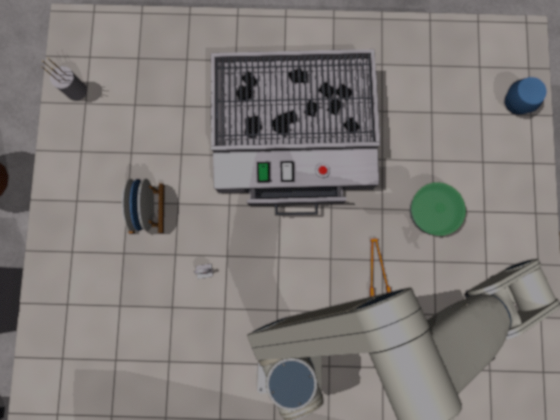

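The top view shows the green rocker at about (263,172), white rocker (287,171), red button (323,170) and tray handle (298,210). The scene view has red at (237,257), white (285,248) and green (317,243). The tray stands out, and the tongs lie right of its path.

```bash
cat > h.py <<'E'
import cv2,numpy as np
def ray(c,p):
    x=cv2.undistortPoints(np.float64([[p]]),c['K'],None)[0,0]
    d=np.array(c['orientation'])@[x[0],-x[1],-1]; return np.array(c['position']),d/np.linalg.norm(d)
def onz(c,p,z):
    o,d=ray(c,p); return o+d*(z-o[2])/d[2]
def tri(a,p,b,q):
    o,d=ray(a,p);e,f=ray(b,q); t=np.linalg.lstsq(np.c_[d,-f],e-o,rcond=None)[0]
    A=o+t[0]*d;B=e+t[1]*f; return (A+B)/2,np.linalg.norm(A-B)
def cent(c,box,f):
    x0,y0,x1,y1=box; im=c['img'][y0:y1,x0:x1].astype(int); m=f(im[...,0],im[...,1],im[...,2])
    v,u=np.nonzero(m); return np.array([u.mean()+x0,v.mean()+y0]),len(u),(u.min()+x0,u.max()+x0,v.min()+y0,v.max()+y0)
red=lambda r,g,b:(r>150)&(g<90)&(b<90)
green=lambda r,g,b:(g>r+40)&(g>b+30)
E
python3 - <<'E'
from h import *
import pickle
d=pickle.load(open('d0.pkl','rb'));S,T=d['scene'],d['top']
r1=cent(S,(215,240,260,275),red);r2=cent(T,(305,155,340,185),red)
g1=cent(S,(295,228,335,256),green);g2=cent(T,(250,155,275,190),green)
print(r1,r2,g1,g2)
R,G=tri(S,r1[0],T,r2[0]),tri(S,g1[0],T,g2[0]);print(R,G, np.linalg.norm((R[0]-G[0])[:2]))
for n,p,z in(('frontL',(215,188),.105),('frontR',(378,184),.105),('backL',(213,53),.16),('backR',(374,51),.16),('handle',(298,210),.058),('hL',(276,210),.058),('hR',(321,209),.058),('tongs',(375,240),.03),('thermo',(204,268),.05)):print(n,np.round(onz(T,p,z),4))
a=cv2.resize(T['img'][135:225,205:385],None,fx=4.4,fy=4.4,interpolation=cv2.INTER_CUBIC)
b=cv2.resize(S['img'][220:285,190:350],None,fx=4.9,fy=4.9,interpolation=cv2.INTER_CUBIC)
cv2.imwrite('pics/c1.png',a[...,::-1]);cv2.imwrite('pics/c2.png',b[...,::-1])
E
```

```text
(array([236.6344086 , 254.72043011]), 93, (np.int64(230), np.int64(242), np.int64(250), np.int64(260))) (array([322.47222222, 169.13888889]), 36, (np.int64(320), np.int64(325), np.int64(166), np.int64(172))) (array([316.52112676, 241.33802817]), 142, (np.int64(308), np.int64(325), np.int64(236), np.int64(247))) (array([262.92361111, 171.61805556]), 144, (np.int64(259), np.int64(267), np.int64(164), np.int64(180)))
(array([ 0.64439662, -0.09257162,  0.13034381]), np.float64(0.0015401048007819044)) (array([0.63200829, 0.10728544, 0.12458972]), np.float64(0.0014829793261665824)) 0.20024063827279268
frontL [0.5752 0.2683 0.105 ]
frontR [ 0.6037 -0.2846  0.105 ]
backL [1.0334 0.2889 0.16  ]
backR [ 1.0553 -0.2609  0.16  ]
handle [ 0.5143 -0.0161  0.058 ]
hL [0.5123 0.0602 0.058 ]
hR [ 0.52   -0.0959  0.058 ]
tongs [ 0.4197 -0.2884  0.03  ]
thermo [0.306  0.3011 0.05  ]
```

View pics/c1.png

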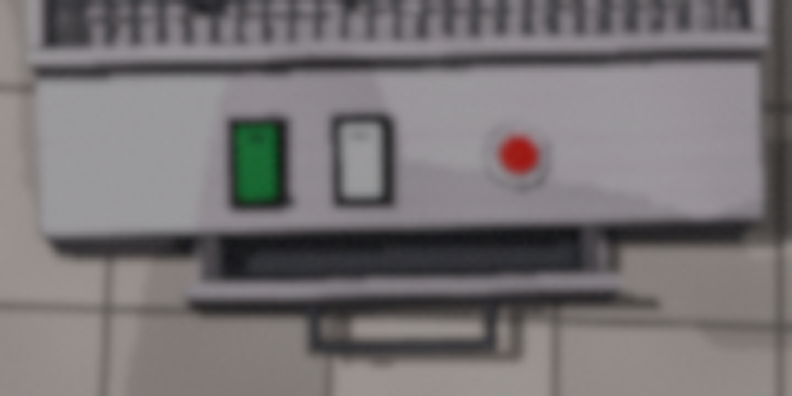

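View pics/c2.png

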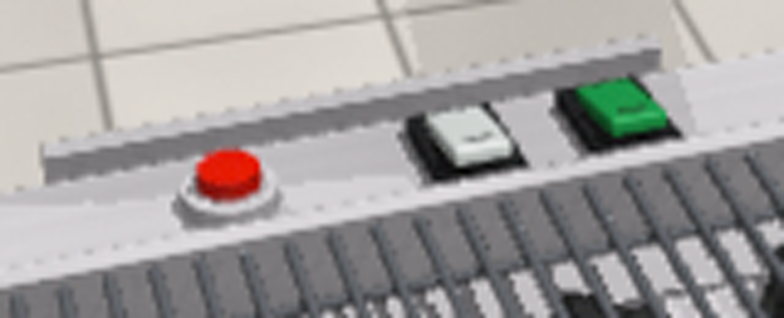

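Geometry checks out: red to green is 200 mm as specified. Grill origin is about (0.589,-0.006), yaw about 0.053, and the tray is about 42 mm out. Next I shut the jaw and approach the handle from the front, aligning the tool x axis with the grill x axis.

Request:
{"op": "apply_moves", "data": {
  "jaw": 0,
  "rows": [
    [0.5,-0.8,0,0.46],
    [0.5,-0.8,0,0.46],
    [0.5,-0.8,0,0.46],
    [0.5,-0.8,0,0.46],
    [0.5,-0.8,0,0.46],
    [0.5,-0.8,0,0.46],
    [0.5,-0.8,0,0.46],
    [0.5,-0.8,0,0.46]
  ]
}}

```text
time: 0.77
eef_pos: [0.3298, -0.3481, 0.2311]
ee_rot: [[0.999, 0.052, -0.0], [0.052, -0.999, 0.001], [-0.0, -0.001, -1.0]]
contact_force: [-0.4, 0.1, -0.6]
finger_gap: -0.0002
grasp_force: 0.0
```

Request:
{"op": "apply_moves", "data": {
  "rows": [
    [0.5,-1,0,0],
    [0.5,-1,0,0],
    [0.5,-1,0,0],
    [0.5,-1,0,0],
    [0.5,-1,0,0],
    [0.5,-1,0,0],
    [0.5,-1,0,0],
    [0.5,-1,0,0]
  ]
}}

```text
time: 1.43
eef_pos: [0.4368, -0.1019, 0.2312]
ee_rot: [[0.999, 0.054, -0.0], [0.054, -0.999, 0.0], [-0.0, -0.0, -1.0]]
contact_force: [0.6, 0.2, 0.6]
finger_gap: 0.0
grasp_force: 0.0
```

Request:
{"op": "apply_moves", "data": {
  "rows": [
    [0.1,-1,0,0],
    [0.1,-1,0,0],
    [0,-0.5,0.5,0],
    [0,0,1,0],
    [0,0,1,0],
    [0,0,1,0],
    [0,0,1,0],
    [0,0,0,0]
  ]
}}

```text
time: 2.1
eef_pos: [0.4349, -0.0278, 0.092]
ee_rot: [[0.998, 0.055, -0.009], [0.055, -0.999, 0.001], [-0.009, -0.001, -1.0]]
contact_force: [-0.7, 0.4, -0.2]
finger_gap: -0.0001
grasp_force: 0.0
```

Request:
{"op": "apply_moves", "data": {
  "rows": [
    [0,-0.45,0.5,0],
    [0,0,0.7,0],
    [0,0,0.5,0],
    [0,0,0.1,0],
    [0,0,0,0],
    [0,0,0,0],
    [0,0,0,0],
    [0,0,0,0]
  ]
}}

```text
time: 2.77
eef_pos: [0.4387, -0.015, 0.0434]
ee_rot: [[0.999, 0.054, 0.002], [0.054, -0.999, -0.0], [0.002, 0.0, -1.0]]
contact_force: [-0.4, 0.3, -0.1]
finger_gap: 0.0001
grasp_force: 0.0
```

```bash
python3 - <<'E'
from plant import bot
import cv2
T=bot.capture('top');S=bot.capture('scene')
a=cv2.resize(T['img'][130:250,200:400],None,fx=4,fy=4,interpolation=cv2.INTER_CUBIC)
cv2.imwrite('pics/c3.png',a[...,::-1])
print(bot.get_state()['eef_pos'])
E
```

```text
[ 0.4383948  -0.01492447  0.04312764]
```

View pics/c3.png

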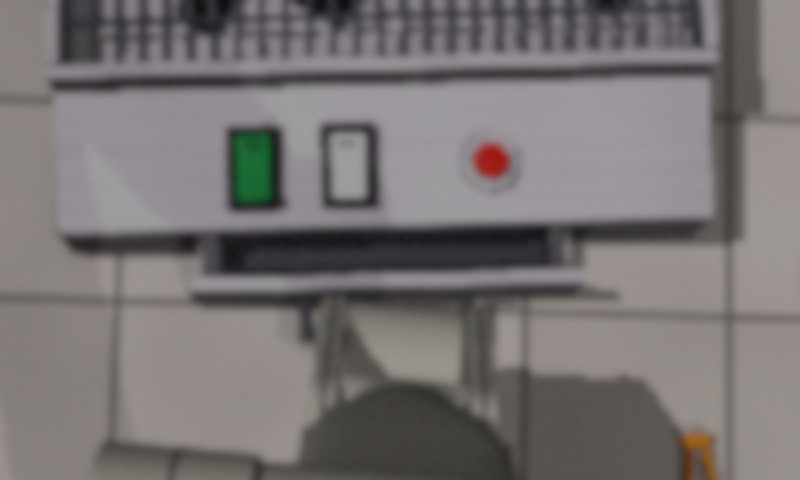

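The gripper sits centred in front of the handle, around column 400 of the crop. I lower a little and push.

Request:
{"op": "apply_moves", "data": {
  "rows": [
    [0,0,0.3,0],
    [0.3,0,0,0],
    [0.3,0,0,0],
    [0.3,0,0,0],
    [0.3,0,0,0],
    [0.2,0,0,0],
    [0.2,0,0,0],
    [0.2,0,0,0]
  ]
}}

```text
time: 3.53
eef_pos: [0.4912, -0.0118, 0.0331]
ee_rot: [[0.999, 0.055, -0.003], [0.055, -0.999, 0.0], [-0.003, -0.0, -1.0]]
contact_force: [-4.2, -0.6, 2.3]
finger_gap: 0.0002
grasp_force: 1.9
```

Request:
{"op": "apply_moves", "data": {
  "rows": [
    [0.1,0,0,0],
    [0.1,0,0,0],
    [0.1,0,0,0],
    [0.1,0,0,0],
    [0.1,0,0,0],
    [0.1,0,0,0],
    [0,0,0,0],
    [0,0,0,0]
  ]
}}

```text
time: 4.2
eef_pos: [0.5107, -0.0109, 0.0335]
ee_rot: [[0.999, 0.055, 0.002], [0.055, -0.999, -0.0], [0.002, 0.0, -1.0]]
contact_force: [0.1, 0.5, 0.1]
finger_gap: -0.0001
grasp_force: 0.2
```

Request:
{"op": "apply_moves", "data": {
  "rows": [
    [0.1,0,0,0],
    [0.1,0,0,0],
    [0.1,0,0,0],
    [0.07,0,0,0],
    [0.07,0,0,0],
    [0,0,0,0],
    [0,0,0,0],
    [0,0,0,0]
  ]
}}

```text
time: 4.87
eef_pos: [0.5237, -0.0102, 0.0335]
ee_rot: [[0.999, 0.054, 0.002], [0.054, -0.999, 0.0], [0.002, 0.0, -1.0]]
contact_force: [0.1, -0.3, 0.4]
finger_gap: 0.0005
grasp_force: 0.0
```

Request:
{"op": "apply_moves", "data": {
  "rows": [
    [0.05,0,0,0],
    [0.05,0,0,0],
    [0.05,0,0,0],
    [0.05,0,0,0],
    [0,0,0,0],
    [0,0,0,0],
    [0,0,0,0],
    [0,0,0,0]
  ]
}}

```text
time: 5.53
eef_pos: [0.5252, -0.0099, 0.0328]
ee_rot: [[0.998, 0.054, -0.007], [0.054, -0.999, 0.0], [-0.007, -0.0, -1.0]]
contact_force: [-11.4, -1.5, 7.5]
finger_gap: 0.0001
grasp_force: 5.7
```

Request:
{"op": "apply_moves", "data": {
  "rows": [
    [0.05,0,0,0],
    [0.05,0,0,0],
    [0,0,0,0],
    [0,0,0,0],
    [0,0,0,0],
    [0,0,0,0],
    [0,0,0,0],
    [0,0,0,0]
  ]
}}

```text
time: 6.2
eef_pos: [0.5252, -0.0098, 0.0324]
ee_rot: [[0.998, 0.055, -0.013], [0.055, -0.999, 0.0], [-0.013, -0.001, -1.0]]
contact_force: [-19.2, -2.8, 13.8]
finger_gap: 0.0005
grasp_force: 9.6
```

The tray is hard against its stop, at the predicted position. I back off, rise, and go over the green rocker.

Request:
{"op": "apply_moves", "data": {
  "rows": [
    [-0.5,0,0,0],
    [-1,0,0,0],
    [-0.7,0,-0.3,0],
    [0,0,-1,0],
    [0,0,-1,0],
    [0,0,-1,0],
    [0,0,-1,0],
    [0,0,-1,0]
  ]
}}

```text
time: 6.87
eef_pos: [0.4664, -0.0133, 0.1941]
ee_rot: [[0.999, 0.054, 0.002], [0.054, -0.999, -0.0], [0.002, 0.0, -1.0]]
contact_force: [1.5, 0.2, -0.1]
finger_gap: -0.0
grasp_force: 0.0
```

Request:
{"op": "apply_moves", "data": {
  "rows": [
    [0.8,-0.5,0,0],
    [0.8,-0.5,0,0],
    [0.8,-0.5,0,0],
    [0.8,-0.5,0,0],
    [0.8,-0.5,0,0],
    [0.8,-0.5,0,0],
    [0.8,-0.5,0,0],
    [0,0,0,0]
  ]
}}

```text
time: 7.53
eef_pos: [0.6326, 0.1036, 0.1928]
ee_rot: [[0.998, 0.056, 0.005], [0.056, -0.998, 0.002], [0.005, -0.001, -1.0]]
contact_force: [-1.2, 0.6, 0.3]
finger_gap: -0.0002
grasp_force: 0.0
```

```bash
python3 - <<'E'
from plant import bot
import cv2
T=bot.capture('top');S=bot.capture('scene')
a=cv2.resize(S['img'][190:290,180:360],None,fx=4.4,fy=4.4,interpolation=cv2.INTER_CUBIC)
cv2.imwrite('pics/c4.png',a[...,::-1])
print(bot.get_state()['eef_pos'])
E
```

```text
[0.62855452 0.1013017  0.19194334]
```

View pics/c4.png

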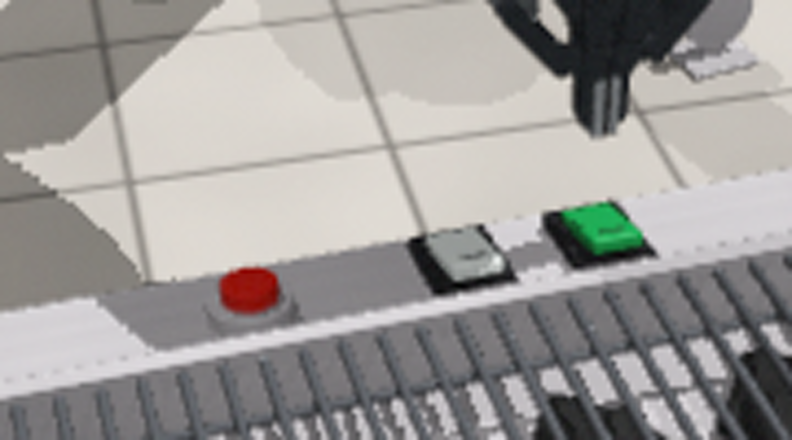

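The tray front is no longer visible beyond the deck, so it is home. The closed tips hang just in front of the green rocker.

Request:
{"op": "apply_moves", "data": {
  "rows": [
    [0.4,-0.1,0,0],
    [0.33,-0.08,0,0],
    [0,0,0.5,0],
    [0,0,0.5,0],
    [0,0,0.4,0],
    [0,0,0.1,0],
    [0,0,0,0],
    [0,0,0,0]
  ]
}}

```text
time: 8.3
eef_pos: [0.6497, 0.1071, 0.1476]
ee_rot: [[0.999, 0.054, 0.0], [0.054, -0.999, 0.0], [0.0, -0.0, -1.0]]
contact_force: [0.1, 1.6, 0.0]
finger_gap: 0.0
grasp_force: 0.0
```

Request:
{"op": "apply_moves", "data": {
  "rows": [
    [0,0,0.15,0],
    [0,0,0.15,0],
    [0,0,0.1,0],
    [0,0,0.1,0],
    [0,0,0.1,0],
    [0,0,0.1,0],
    [0,0,0,0],
    [0,0,0,0]
  ]
}}

```text
time: 8.97
eef_pos: [0.6534, 0.1076, 0.1288]
ee_rot: [[0.998, 0.054, 0.009], [0.054, -0.999, 0.001], [0.009, -0.0, -1.0]]
contact_force: [6.1, 0.3, 6.9]
finger_gap: 0.0001
grasp_force: 3.8
```

Request:
{"op": "apply_moves", "data": {
  "rows": [
    [0,0,0.1,0],
    [0,0,0.1,0],
    [0,0,0.1,0],
    [0,0,0.05,0],
    [0,0,0,0],
    [0,0,0,0],
    [0,0,0,0],
    [0,0,0,0]
  ]
}}

```text
time: 9.63
eef_pos: [0.654, 0.1077, 0.1274]
ee_rot: [[0.998, 0.055, 0.011], [0.055, -0.999, 0.001], [0.011, -0.001, -1.0]]
contact_force: [-19.8, -4.1, 70.0]
finger_gap: -0.0
grasp_force: 33.8
```

The force shot up against a hard stop. I lift off and check.

Request:
{"op": "apply_moves", "data": {
  "rows": [
    [0,0,-0.3,0],
    [0,0,-0.7,0],
    [0,0,-1,0],
    [-0.5,0,-1,0],
    [-1,0,0,0],
    [-1,0,0,0],
    [-1,0,0,0],
    [0,0,0,0]
  ]
}}

```text
time: 10.3
eef_pos: [0.5388, 0.101, 0.2052]
ee_rot: [[0.998, 0.055, -0.005], [0.055, -0.998, -0.001], [-0.006, 0.0, -1.0]]
contact_force: [-0.2, -0.6, -1.1]
finger_gap: 0.0
grasp_force: 0.0
```

```bash
python3 - <<'E'
from plant import bot
import cv2
T=bot.capture('top');S=bot.capture('scene')
a=cv2.resize(S['img'][200:290,190:350],None,fx=5,fy=5,interpolation=cv2.INTER_CUBIC)
cv2.imwrite('pics/c5.png',a[...,::-1])
b=cv2.resize(T['img'][130:230,205:385],None,fx=4.4,fy=4.4,interpolation=cv2.INTER_CUBIC)
cv2.imwrite('pics/c6.png',b[...,::-1])
s=bot.get_state();print(s['eef_pos'],s['contact_force'])
E
```

```text
[0.54417575 0.1015919  0.2062019 ] [-0.11050168  0.06852383 -0.04693988]
```

View pics/c5.png

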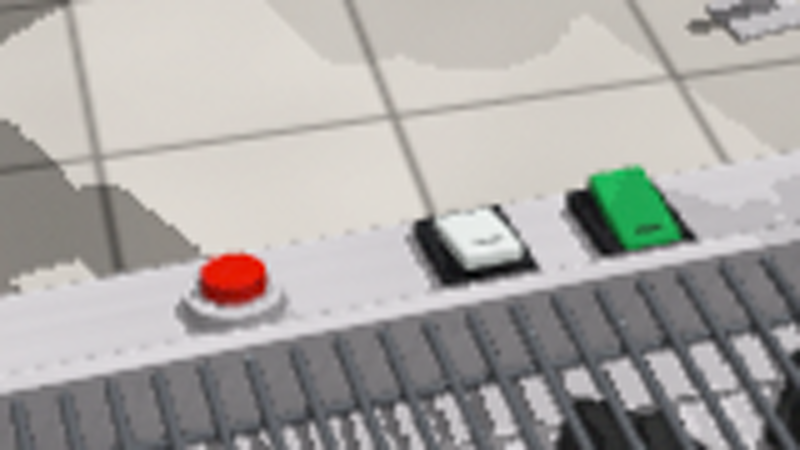

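View pics/c6.png

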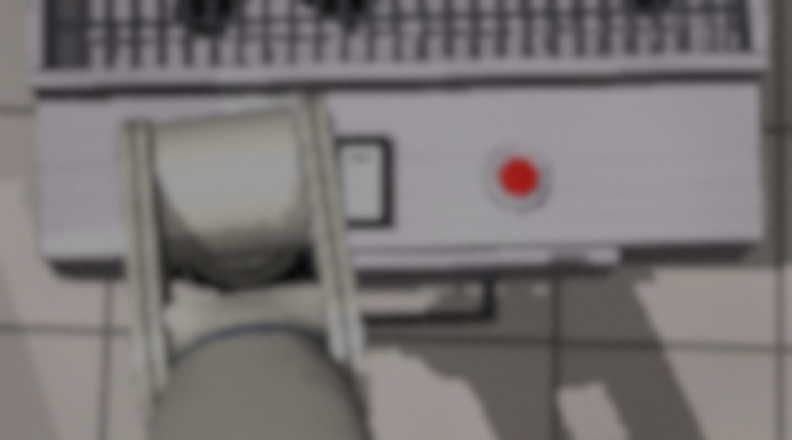

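The green rocker has flipped: its front end is up and its rear is flush. White is unchanged and the tray plate sits against the grill. Next, the red button.

Request:
{"op": "apply_moves", "data": {
  "rows": [
    [0,1,0,0],
    [0,1,0,0],
    [0.6,1,0,0],
    [0.6,1,0,0],
    [0.6,1,0,0],
    [0.6,1,0,0],
    [0.5,0.66,0,0],
    [0,0,0,0]
  ]
}}

```text
time: 11.07
eef_pos: [0.6467, -0.0975, 0.2058]
ee_rot: [[0.999, 0.051, 0.004], [0.051, -0.999, -0.002], [0.004, 0.002, -1.0]]
contact_force: [0.1, 0.1, 0.8]
finger_gap: -0.0001
grasp_force: 0.0
```

Request:
{"op": "apply_moves", "data": {
  "rows": [
    [0,0,0,0],
    [0,0,0.5,0],
    [0,0,0.5,0],
    [0,0,0.5,0],
    [0,0,0.3,0],
    [0,0,0,0],
    [0,0,0,0],
    [0,0,0,0]
  ]
}}

```text
time: 11.73
eef_pos: [0.6431, -0.0929, 0.1526]
ee_rot: [[0.998, 0.055, 0.001], [0.055, -0.998, -0.0], [0.001, 0.0, -1.0]]
contact_force: [0.7, 0.7, 0.3]
finger_gap: 0.0001
grasp_force: 0.0
```

Request:
{"op": "apply_moves", "data": {
  "rows": [
    [0,0,0.15,0],
    [0,0,0.15,0],
    [0,0,0.1,0],
    [0,0,0.1,0],
    [0,0,0.1,0],
    [0,0,0,0],
    [0,0,0,0],
    [0,0,0,0]
  ]
}}

```text
time: 12.4
eef_pos: [0.6426, -0.0932, 0.134]
ee_rot: [[0.999, 0.054, 0.0], [0.054, -0.999, -0.0], [0.0, 0.0, -1.0]]
contact_force: [-1.2, -0.3, 2.5]
finger_gap: -0.0002
grasp_force: 1.1
```

Request:
{"op": "apply_moves", "data": {
  "rows": [
    [0,0,0.1,0],
    [0,0,0.1,0],
    [0,0,0.05,0],
    [0,0,0,0],
    [0,0,0,0],
    [0,0,0,0],
    [0,0,0,0],
    [0,0,0,0]
  ]
}}

```text
time: 13.07
eef_pos: [0.6434, -0.0932, 0.1277]
ee_rot: [[0.999, 0.054, 0.002], [0.054, -0.999, -0.0], [0.002, 0.0, -1.0]]
contact_force: [-1.2, 0.6, 11.6]
finger_gap: 0.0002
grasp_force: 6.0
```

Request:
{"op": "apply_moves", "data": {
  "rows": [
    [0,0,0.05,0],
    [0,0,0,0],
    [0,0,0,0],
    [0,0,0,0],
    [0,0,0,0],
    [0,0,0,0],
    [0,0,0,0],
    [0,0,0,0]
  ]
}}

```text
time: 13.73
eef_pos: [0.6435, -0.0933, 0.1275]
ee_rot: [[0.999, 0.054, 0.003], [0.054, -0.999, -0.0], [0.003, 0.0, -1.0]]
contact_force: [-5.9, 1.6, 20.4]
finger_gap: 0.0001
grasp_force: 10.5
```

Request:
{"op": "apply_moves", "data": {
  "rows": [
    [0,0,0,0],
    [0,0,0,0],
    [0,0,0,0],
    [0,0,0,0],
    [0,0,0,0],
    [0,0,0,0],
    [0,0,0,0],
    [0,0,0,0]
  ]
}}

```text
time: 14.4
eef_pos: [0.6435, -0.0933, 0.1275]
ee_rot: [[0.999, 0.054, 0.003], [0.054, -0.999, -0.0], [0.003, 0.0, -1.0]]
contact_force: [-5.7, 0.7, 20.4]
finger_gap: 0.0002
grasp_force: 10.5
```

Bottomed out after about 7 mm of travel, with 20 N on it. I hold one more call, then release.

Request:
{"op": "apply_moves", "data": {
  "rows": [
    [0,0,0.03,0],
    [0,0,0,0],
    [0,0,0,0],
    [0,0,0,0],
    [0,0,0,0],
    [0,0,0,0],
    [0,0,0,0],
    [0,0,0,0]
  ]
}}

```text
time: 15.07
eef_pos: [0.6436, -0.0933, 0.1273]
ee_rot: [[0.999, 0.054, 0.003], [0.054, -0.999, -0.0], [0.003, 0.001, -1.0]]
contact_force: [-7.9, 1.8, 25.5]
finger_gap: -0.0002
grasp_force: 13.3
```

Request:
{"op": "apply_moves", "data": {
  "rows": [
    [0,0,-0.2,0],
    [0,0,-0.5,0],
    [0,0,-1,0],
    [0,0,-1,0],
    [-1,0,-0.5,0],
    [-1,0,0,0],
    [-1,0,0,0],
    [-1,0,0,0]
  ]
}}

```text
time: 15.73
eef_pos: [0.5212, -0.0997, 0.2197]
ee_rot: [[0.999, 0.055, -0.0], [0.055, -0.999, -0.0], [-0.0, 0.0, -1.0]]
contact_force: [0.3, -0.7, -0.6]
finger_gap: 0.0001
grasp_force: 0.0
```

Request:
{"op": "apply_moves", "data": {
  "rows": [
    [-1,0,0,0],
    [-1,0,0,0],
    [-1,0,0,0],
    [0,0,0,0],
    [0,0,0,0],
    [0,0,0,0],
    [0,0,0,0],
    [0,0,0,0]
  ]
}}

```text
time: 16.4
eef_pos: [0.434, -0.1047, 0.2199]
ee_rot: [[0.998, 0.055, 0.0], [0.055, -0.998, -0.0], [0.0, 0.0, -1.0]]
contact_force: [0.2, -0.3, 0.2]
finger_gap: -0.0004
grasp_force: 0.0
```

```bash
python3 - <<'E'
from plant import bot
import cv2
S=bot.capture('scene');T=bot.capture('top')
a=cv2.resize(S['img'][200:290,190:350],None,fx=5,fy=5,interpolation=cv2.INTER_CUBIC)
b=cv2.resize(T['img'][130:240,205:385],(800,489))[:150*3]
b=cv2.resize(b,(500,281));a=cv2.resize(a,(500,281))
import numpy as np
cv2.imwrite('pics/c7.png',np.vstack([a,b])[...,::-1])
s=bot.get_state();print(s['eef_pos'],s['contact_force'])
E
```

```text
[ 0.43355444 -0.10459382  0.21976296] [ 0.12626869 -0.24454113  0.47693025]
```

View pics/c7.png

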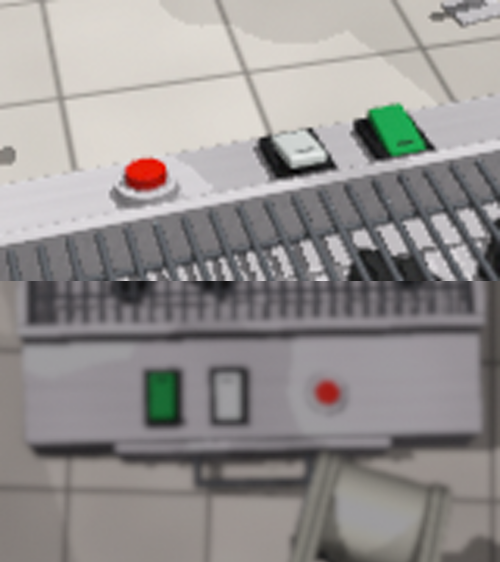

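The button is back out, the green rocker is on, white is off, the tray is home and the arm is clear.

```bash
python3 -c "
from plant import bot
print(bot.job_done())"
```

```text
the job is handed in; nothing more can be done
None
```

I handed the job in at about 16.5 s: tray pushed to its stop, green fan rocker on, then the red starter held in for about 2 s and sprung back out, with the white rocker still off; pressing the fan rocker reached 70 N at the wrist (limit 120 N).

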